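# Spring open the bench power box and press its reset button

## Robot

A 6-joint arm with a two-finger parallel gripper is mounted at the origin on the work surface. World frame = base frame: x ahead of the robot, y to its left, z up, the work surface at z = 0. Lengths are in m, angles in rad, forces in N, time in s.
With the tool pointing down it reaches from about 0.35 to 0.85 m from the base axis. Payload 8.1 kg.
Tool frame: the origin (TCP) lies at the very end of the fingers, on their centre line; the grasp point (between the pads) lies robot.hold_point_z behind it (robot.hold_point_z is the distance from the TCP to the grasp point, in m); z points along the fingers, y is the direction in which the jaws open and shut (so a half turn about z gives the same grasp; the last joint's range is limited). The gripper opens to 93 mm and grips with 3 to 60 N. Pads are 15 mm wide; open, the fingers measure 128 mm over their backs; the gripper's body (75 mm by 188 mm) begins 65 mm behind the grasp point.
Start: joints at [1.2, 0.13, 1.488, -0, 1.523, -0.085], TCP at [0.169, 0.576, 0.219] pointing down, gripper open.
Joint ranges: [-2.96, 2.96], [-0.89, 2.26], [0.02, 2.5], [-1.34, 4.48], [0, 2.73], [-2.66, 2.66]. Speed limits (rad/s): [2.39, 2.39, 2.79, 3.14, 3.14, 3.14].

## Interface

Orientations are given as a rotation vector (axis times angle).
In Python, from plant import robot, cams gives the robot as it stands. The module is installed in compiled form; this text tells all that it offers.
- The arm moves only by the tool step_arm, never from a script. Its argument "deltas" is a list of rows, each an object with "offset": the shift along the tool's x, y, z in cm, a list of three; "roll": the turn about the tool's z in rad. In form: [{"offset": [x, y, z], "roll": roll}, ...]. A call has 1 to 12 rows; each row shifts and turns the commanded pose from where the row before left it, along the tool's axes as they then stand; what a row does not reach is not made up. A row lasts 1/8 s, in which the tool goes at most 62.5 mm and 10.7 degrees, less where a joint would pass 70% of its speed; a pose out of reach is approached as far as the arm can. A call with a gripper value outside its range is refused whole. "fingers" is the finger opening in cm, from 0 to 9.3, set as the call begins (left out, the last holds). The fingers move at their own pace and stop on an object; "grip_force" is the grip in N (left out, the last holds). Time passes only in rows, so rows that do not move let the fingers close. It gives the time, the measured TCP pose, the force and the opening at its end, in the units of the state.
- robot.read_state(): the state, without advancing time (a new reading comes with each control period).
- cams.read_camera(name): name is "scene" or "top"; returns a dict with "pixels" (420x560x3 uint8, red, green, blue), "fx", "fy", "cx", "cy" (pixels), "extrinsics" (4x4, takes a point from world to camera coordinates). Camera axes: x right, y down, z forward; pixel columns grow to the right and rows downward; lengths in m; the calibration is good to about 2 mm. A picture is of the moment at which its call begins. There is no depth.
- robot.close_job(): hands the job in, once; it reports no verdict.
Trained networks look in a picture, given as the dict that the camera call returned (one of the last four; its "shot" number tells which), for a name from the list of things; names that differ only in an ending like _2 or _b are one class to them, and where a whole thing is asked for, a point or a joint stands for the part that bears it (a point fixed in the world has none). Each returns a list of dicts, best first, with "score" (0 to 1); they miss things now and then, are a little off and sometimes report something else, mostly with a low value. They report only what shows in the picture. A call takes as long as a camera call.
- cams.boxes_of(picture, thing): "xy" ([column, row] in pixels, amid what is visible of it).
- cams.silhouettes(picture, thing): "mask" (420x560 bool, what is visible of it) and "xy" ([column, row] in pixels, amid what is visible of it).
- cams.pinpoint(picture, thing): "xy" ([column, row] in pixels: a listed point, or the origin of a listed thing).
The state is a dict: "t": time; "q": joint angles; "dq": joint speeds; "joint_torque": joint torques, N m; "tool_pos": TCP position; "orientation": TCP orientation; "force": force on the tool from outside, world axes, zero at the start; "wrist_torque": the same for the moment, N m; "opening": finger opening in m.
Only numpy, scipy, OpenCV 4.12 (cv2) and the standard library are available. Lean on these libraries where they do the work, as an engineer would, in place of code of your own. Each camera call takes 0.05 s, during which the arm holds its last target. There are 200 camera calls.

## Task

Two grey boxes with press-to-open lids stand on the bench. With the fingertips, gently press down the front edge of the larger box's lid (at its black pad) until the catch lets go, let the spring throw the lid wide open, then push the round reset button inside all the way down and let it come back up. Leave the smaller box shut and everything else where it is, and do not pick anything up.

Things in the scene. Friction and masses are not known exactly. Their poses are not given: they have to be found in the camera images.
- power_box: The larger box, fixed to the bench: painted grey, 170 x 170 mm, walls 5 mm thick with their rim 90 mm high. Origin: centre of its underside on the bench; x points from its front (the side nearer the robot) to its hinge side, z up. It is turned up to 0.35 rad either way. Inside, a flat black deck 48 mm above the bench carries the reset button.
- power_lid_pad (a point): Centre of the top of the pad on the larger box's lid: a black strip 20 x 56 mm, 4 mm high, in the middle of the lid's front edge, 13 mm behind that edge and 157 mm from the hinge; its top is 110 mm above the bench while the lid is shut. This is where to press. It moves with the lid.
- power_lid (a joint): Angle of the larger box's lid: 0 shut and caught, negative pressed in, positive open, up to 2.2 (leaning well back past upright). Pressed 5 to 6 mm down at the pad (3 to 6 N) the catch lets go; a firm stop is at 7.5 mm (-0.048). Only when the finger then goes away does the spring swing the lid up to 2.2, in about 2 s, and hold it there: move up and back towards the robot, out of its way.
- power_lid_hinge (a point): Middle of the hinge line of the larger box's lid, along the box's far rim, 99 mm above the bench. The lid is aluminium, 170 x 170 x 7 mm; shut, it floats 9 mm above the rim all round.
- reset_button_top (a point): Centre of the top of the reset button: round, bare steel, 36 mm across, on a grey round base 52 mm across, pointing up. Its top is 72 mm above the bench. It sits somewhere on the deck, within 25 mm of the box's centre line and 10 mm behind to 20 mm in front of the box's centre; hidden under the lid until that opens.
- reset_button (a joint): How far the reset button is pressed down: 0 out, 0.008 m fully down, firm stop there. Takes 1.5 N to start and 5 N to bottom; springs back.
- small_box: The smaller box, fixed to the bench: painted grey, 120 x 110 mm, rim 70 mm high, with a like lid and pad (lid top 86 mm above the bench). Origin: centre of its underside; axes as the larger box's. To be left shut. The two boxes stand side by side, either one on the left.
- small_lid (a joint): Angle of the smaller box's lid: 0 shut; it has the same press-to-open catch and must not be opened.
- spool: Wooden spool standing on the bench beyond the boxes, 56 mm across, 62 mm high. Origin: centre of its underside. Leave alone.
- screwdriver: Screwdriver lying on the bench beside the boxes, about 200 mm long, along its own x. Leave alone.
- jar: Closed jar standing on the bench beside the boxes, 60 mm across, 75 mm high. Origin: centre of its underside. Leave alone.

How it is judged:
On the way, in this order (a step that is already met when the one before it is completed fails the run):
1. the larger box's lid is pressed in at its front edge (value of joint power_lid below -0.018 rad), for 0.02 s.
2. the spring has thrown the lid wide open (value of joint power_lid above 1.5 rad), for 0.2 s.
3. the reset button is pushed all the way down (value of joint reset_button above 0.0065 m), for 0.05 s.
At the end, for the whole second after the job is handed in: The larger box's lid stands open (over 1.5 rad), the reset button has been pushed down (over 6.5 mm) and is out again (within 2 mm), the smaller box is shut, and spool, screwdriver and jar are within 20 mm of where they were (value of joint power_lid above 1.5 rad and value of joint reset_button below 0.002 m and value of joint small_lid below 0.05 rad and distance of each of spool, screwdriver, jar from where it was at the start of the episode below 0.02 m); the robot touches nothing.
It fails at once if the smaller box was opened (value of joint small_lid above 0.1 rad).
It fails at once if the lid was pressed roughly, over 40 N (contact force between the fingers and power_lid above 40 N).
It fails at once if the button was pressed roughly, over 40 N (contact force between the fingers and reset_button above 40 N).
It fails at once if a bystander was moved or picked up (distance of any of spool, screwdriver, jar from where it was at the start of the episode above 0.02 m).
It also fails if it takes over 42 s, if anything falls off the work surface, if the arm or the gripper's body presses on something with over 40 N, if the wrist force passes 120 N, or if a joint passes its speed limit or range.

## Working session

There is one attempt and no reset: what is moved stays moved. The work goes in short steps, Python scripts to look and compute and a tool call to move; the robot and the scene stay as the last step left them, time stands still between calls to the robot, and variables do not carry over. Pictures are saved under pics/ and viewed, about 8 in all and at most 12, crops included, and the job is handed in when it is done.

Besides the shell and the picture viewer there is one more tool, called as name(argument=value, ...), one argument or row to a line, values as JSON. step_arm: Moves the arm, as the interface text tells. Its arguments: {"type":"object","properties":{"deltas":{"type":"array"},"fingers":{"type":"number"},"grip_force":{"type":"number"}},"required":["deltas"]}

```bash
mkdir -p pics; cat > h.py <<'E'
import numpy as np, cv2
from plant import robot, cams
def at_z(p,xy,z):
    E=np.array(p["extrinsics"]);R,t=E[:3,:3],E[:3,3]
    d=R.T@np.array([(xy[0]-p["cx"])/p["fx"],(xy[1]-p["cy"])/p["fy"],1]);c=-R.T@t
    return c+d*(z-c[2])/d[2]
def proj(p,X):
    E=np.array(p["extrinsics"]);c=E[:3,:3]@np.array(X)+E[:3,3]
    return [p["fx"]*c[0]/c[2]+p["cx"],p["fy"]*c[1]/c[2]+p["cy"]]
def save(p,n): cv2.imwrite("pics/"+n,p["pixels"][:,:,::-1])
E
python3 - <<'E'
from h import *
np.set_printoptions(precision=4,suppress=True)
ps={n:cams.read_camera(n) for n in("top","scene")}
for n,p in ps.items():
    save(p,n+"0.png")
    for th,z in(("power_lid_pad",.110),("power_lid_hinge",.099),("power_box",0),("small_box",0),("jar",0),("spool",0),("screwdriver",0)):
        for d in cams.pinpoint(p,th)[:2]: print(n,th,round(d["score"],2),np.round(d["xy"],1),at_z(p,d["xy"],z))
s=robot.read_state();print(s["t"],s["tool_pos"],s["orientation"],s["force"],robot.hold_point_z)
cv2.imwrite("pics/both0.png",cv2.resize(np.hstack([ps[n]["pixels"] for n in ps])[:,:,::-1],(800,300),interpolation=cv2.INTER_AREA))
E
```

```text
top power_lid_pad 0.61 [342.2 259. ] [ 0.5344 -0.1347  0.11  ]
top power_lid_hinge 0.64 [339.6 188.9] [ 0.6959 -0.1277  0.099 ]
top power_box 0.95 [336.8 230.7] [ 0.6039 -0.136   0.    ]
top small_box 0.7 [213.6 232.5] [0.5902 0.1744 0.    ]
top small_box 0.47 [271.2 161.2] [0.7768 0.035  0.    ]
top jar 0.98 [437.  259.9] [ 0.5378 -0.3892  0.    ]
top spool 0.97 [269.4 161.8] [0.7751 0.0396 0.    ]
top screwdriver 0.79 [132.3 270.3] [0.4901 0.3729 0.    ]
scene power_lid_pad 0.66 [226.9 174.5] [ 0.522  -0.1463  0.11  ]
scene power_lid_pad 0.26 [227.9 225.8] [ 0.7047 -0.1314  0.11  ]
scene power_lid_hinge 0.97 [226.7 226.4] [ 0.6998 -0.1363  0.099 ]
scene power_box 0.72 [230.5 216.3] [ 0.6014 -0.1425  0.    ]
scene small_box 0.72 [332.1 208.7] [0.5763 0.1797 0.    ]
scene jar 0.93 [152.2 196.7] [ 0.5221 -0.4025  0.    ]
scene spool 0.57 [286.2 266.1] [0.7759 0.0296 0.    ]
scene screwdriver 0.83 [388.5 184.4] [0.4808 0.3756 0.    ]
0.8 [0.1691 0.5757 0.2186] [-0.4474 -3.1096  0.    ] [ 0.2428  0.4297 -0.3744] 0.0188
```

View pics/both0.png

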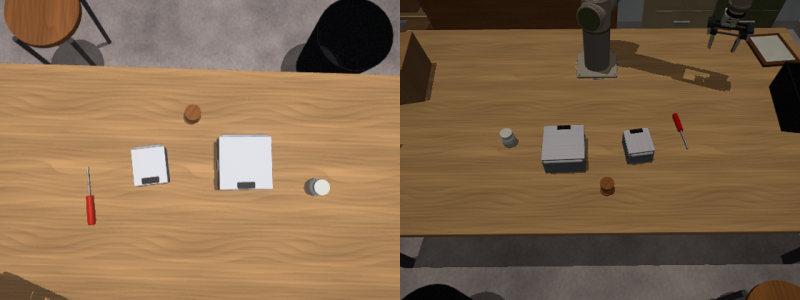

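The top view (left) shows the larger box on the right, with its lid at about (345,227) full-res and its pad at (344,259). The small box is on the left at (210,231), and the jar, spool and screwdriver stand clear. Next I'll refine the pad and lid positions.

```bash
python3 - <<'E'
from h import *
from scipy.spatial.transform import Rotation as Ro
np.set_printoptions(precision=4,suppress=True)
for n in("top","scene"):
    p=cams.read_camera(n)
    d=cams.silhouettes(p,"power_lid")[0]; m=d["mask"]
    P=np.array([at_z(p,(u,v),.106)[:2] for v,u in zip(*np.nonzero(m))],np.float32)
    (c,sz,a)=cv2.minAreaRect(P); print(n,"lid",d["score"],c,sz,a)
    g=p["pixels"].max(2).astype(int)
    xy=proj(p,(.53,-.138,.11)); yy,xx=np.mgrid[:420,:560]
    k=(g<60)&(abs(xx-xy[0])<25)&(abs(yy-xy[1])<9)
    Q=np.array([at_z(p,(u,v),.11)[:2] for v,u in zip(*np.nonzero(k))],np.float32)
    print("pad",len(Q),Q.mean(0),cv2.minAreaRect(Q))
    x,y=map(int,xy); cv2.imwrite(f"pics/c_{n}.png",cv2.resize(p["pixels"][y-70:y+70,x-90:x+90,::-1],None,fx=2.2,fy=2.2))
s=robot.read_state();print(s["t"],Ro.from_rotvec(s["orientation"]).as_matrix())
cv2.imwrite("pics/c.png",np.hstack([cv2.imread(f"pics/c_{n}.png") for n in("top","scene")]))
E
```

```text
top lid 0.71 (0.6079017519950867, -0.13666760921478271) (0.16958628594875336, 0.17133580148220062) 1.6438539028167725<stdin>:13: RuntimeWarning: Mean of empty slice.
  ret = ret.dtype.type(ret / rcount)
Traceback (most recent call last):
cv2.error: OpenCV(4.12.0) /io/opencv/modules/imgproc/src/convhull.cpp:143: error: (-215:Assertion failed) total >= 0 && (depth == CV_32F || depth == CV_32S) in function 'convexHull'
```

Lid rectangle: 169.6 x 171.3 mm, centred at (0.608, -0.137), yaw about 1.6°. That puts the pad at (0.536, -0.139), which agrees with the network (0.534, -0.135). I'm moving above the front of it with the fingers shut.

step_arm(
  deltas=[
    {"offset":[-3,-3.75,0],"roll":0},
    {"offset":[-3,-3.75,0],"roll":0},
    {"offset":[-3,-3.75,0],"roll":0},
    {"offset":[-3,-3.75,0],"roll":0},
    {"offset":[-3,-3.75,0],"roll":0},
    {"offset":[-3,-3.75,0],"roll":0},
    {"offset":[-3,-3.75,0],"roll":0},
    {"offset":[-3,-3.75,0],"roll":0},
    {"offset":[-3,-3.75,0],"roll":0},
    {"offset":[-3,-3.75,0],"roll":0},
    {"offset":[-3,-3.75,0],"roll":0},
    {"offset":[-3,-3.75,0],"roll":0},
  ],
  fingers=0,
  grip_force=10,
)

```text
t: 2.4
tool_pos: [0.3882, 0.0409, 0.219]
orientation: [0.447, 3.108, 0.0]
force: [1.1, 0.1, -0.1]
opening: 0.0005
```

step_arm(
  deltas=[
    {"offset":[-3,-3.75,0],"roll":0},
    {"offset":[-3,-3.75,0],"roll":0},
    {"offset":[-3,-3.75,0],"roll":0},
    {"offset":[-3,-3.75,0],"roll":0},
    {"offset":[0,0,0],"roll":-0.157},
    {"offset":[0,0,0],"roll":-0.157},
    {"offset":[0,0,0],"roll":0},
    {"offset":[0,0,0],"roll":0},
  ],
)

```text
t: 3.4
tool_pos: [0.4605, -0.1352, 0.2187]
orientation: [-0.039, 3.141, -0.0]
force: [-0.3, -0.1, 0.5]
opening: 0.0003
```

```bash
cat > st.py <<'E'
from h import *
from scipy.spatial.transform import Rotation as Ro
import sys
np.set_printoptions(precision=4,suppress=True)
s=robot.read_state();R=Ro.from_rotvec(s["orientation"]).as_matrix()
print(s["t"],s["tool_pos"],s["opening"],s["force"]);print(R)
g=np.array(eval(sys.argv[1]));print("cm tool delta",100*R.T@(g-s["tool_pos"]))
E
python3 st.py "[.537,-.139,.12]"
```

```text
3.4 [ 0.4605 -0.1352  0.2187] 0.0003448290582438032 [-0.2604 -0.104   0.5331]
[[-0.9997 -0.0249  0.0001]
 [-0.0249  0.9997 -0.0001]
 [-0.0001 -0.0001 -1.    ]]
cm tool delta [-7.6355 -0.5684  9.8738]
```

step_arm(
  deltas=[
    {"offset":[-3.8,-0.3,1],"roll":0},
    {"offset":[-3.8,-0.3,1],"roll":0},
    {"offset":[0,0,4],"roll":0},
    {"offset":[0,0,2.9],"roll":0},
    {"offset":[0,0,0],"roll":0},
    {"offset":[0,0,0],"roll":0},
  ],
)

```text
t: 4.15
tool_pos: [0.5373, -0.1393, 0.1311]
orientation: [-0.043, 3.14, -0.001]
force: [-0.5, -0.0, -0.3]
opening: 0.0005
```

```bash
python3 st.py "[.537,-.139,.104]"; python3 - <<'E'
from h import *
im=[]
for n in("top","scene"):
    p=cams.read_camera(n);x,y=map(int,proj(p,(.56,-.138,.13)))
    im.append(cv2.resize(p["pixels"][y-60:y+60,x-75:x+75,::-1],None,fx=2.6,fy=2.6)); print(proj(p,(.537,-.139,.11)),x,y)
cv2.imwrite("pics/c1.png",np.hstack(im))
E
```

```text
4.15 [ 0.5373 -0.1393  0.1311] 0.0004972593508800052 [-0.5138 -0.032  -0.2728]
[[-0.9996 -0.0273  0.0015]
 [-0.0273  0.9996 -0.0005]
 [-0.0015 -0.0006 -1.    ]]
cm tool delta [0.0335 0.0322 2.7099]
[np.float64(344.12271787843395), np.float64(257.8862662198253)] 345 247
[np.float64(229.013040917316), np.float64(178.35102394830653)] 228 180
```

View pics/c1.png

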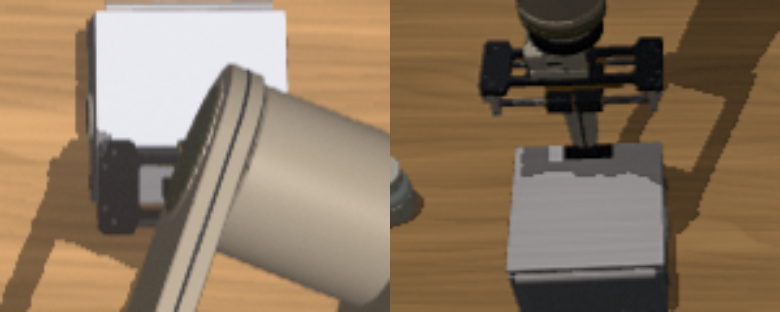

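The scene view shows the closed fingertips directly over the black pad, at about (229,178), which matches the projected target. Pressing slowly.

step_arm(
  deltas=[
    {"offset":[0,0,1],"roll":0},
    {"offset":[0,0,0.8],"roll":0},
    {"offset":[0,0,0.2],"roll":0},
    {"offset":[0,0,0.2],"roll":0},
    {"offset":[0,0,0.15],"roll":0},
    {"offset":[0,0,0.15],"roll":0},
    {"offset":[0,0,0.1],"roll":0},
    {"offset":[0,0,0],"roll":0},
    {"offset":[0,0,0],"roll":0},
  ],
)

```text
t: 5.38
tool_pos: [0.5367, -0.1392, 0.1036]
orientation: [-0.044, 3.141, -0.0]
force: [-2.1, -1.2, 2.3]
opening: 0.0004
```

step_arm(
  deltas=[
    {"offset":[0,0,0.05],"roll":0},
    {"offset":[0,0,0],"roll":0},
  ],
)

```text
t: 5.62
tool_pos: [0.5368, -0.1392, 0.1032]
orientation: [-0.044, 3.141, -0.0]
force: [-2.1, 1.0, 3.4]
opening: 0.0005
```

step_arm(
  deltas=[
    {"offset":[2,0,-3],"roll":0},
    {"offset":[4,0,-4],"roll":0},
    {"offset":[4,0,-4],"roll":0},
    {"offset":[4,0,-4],"roll":0},
    {"offset":[0,0,-1],"roll":0},
    {"offset":[0,0,0],"roll":0},
    {"offset":[0,0,0],"roll":0},
    {"offset":[0,0,0],"roll":0},
    {"offset":[0,0,0],"roll":0},
    {"offset":[0,0,0],"roll":0},
    {"offset":[0,0,0],"roll":0},
    {"offset":[0,0,0],"roll":0},
  ],
)

```text
t: 7.12
tool_pos: [0.3967, -0.1431, 0.2632]
orientation: [-0.044, 3.141, -0.0]
force: [0.6, -0.3, -0.8]
opening: 0.0005
```

step_arm(
  deltas=[
    {"offset":[0,0,0],"roll":0},
    {"offset":[0,0,0],"roll":0},
    {"offset":[0,0,0],"roll":0},
    {"offset":[0,0,0],"roll":0},
    {"offset":[0,0,0],"roll":0},
    {"offset":[0,0,0],"roll":0},
    {"offset":[0,0,0],"roll":0},
    {"offset":[0,0,0],"roll":0},
    {"offset":[0,0,0],"roll":0},
    {"offset":[0,0,0],"roll":0},
  ],
)

```text
t: 8.38
tool_pos: [0.3967, -0.1431, 0.2631]
orientation: [0.044, -3.141, 0.0]
force: [0.9, -0.2, 0.2]
opening: 0.0009
```

```bash
cat > b.py <<'E'
from h import *
np.set_printoptions(precision=4,suppress=True)
im=[]
for n in("top","scene"):
    p=cams.read_camera(n)
    for d in cams.pinpoint(p,"reset_button_top")[:2]: print(n,"pt",d["score"],d["xy"],at_z(p,d["xy"],.072))
    for d in cams.silhouettes(p,"reset_button_top")[:2]:
        P=np.array([at_z(p,(u,v),.072)[:2] for v,u in zip(*np.nonzero(d["mask"]))],np.float32)
        print(n,"sil",d["score"],len(P),P.mean(0),cv2.minAreaRect(P))
    x,y=map(int,proj(p,(.60,-.138,.08)));print(n,x,y)
    im.append(cv2.resize(p["pixels"][y-60:y+60,x-75:x+75,::-1],None,fx=2.6,fy=2.6))
cv2.imwrite("pics/c2.png",np.hstack(im)); print(robot.read_state()["t"])
E
python3 b.py; python3 st.py "[.6,-.139,.12]"
```

```text
top pt 0.65 [335.0, 229.6] [ 0.6026 -0.1221  0.072 ]
top sil 0.43 152 [ 0.6026 -0.1152] ((0.6026028394699097, -0.11502087116241455), (0.03082737699151039, 0.02840041182935238), 1.1101551055908203)
top 342 230
scene pt 0.61 [390.5, 184.0] [0.5349 0.3564 0.072 ]
scene pt 0.47 [238.0, 203.0] [ 0.6012 -0.1123  0.072 ]
scene sil 0.64 99 [ 0.6047 -0.1149] ((0.604633629322052, -0.11513223499059677), (0.0372292697429657, 0.02996809221804142), 2.575533866882324)
scene 229 201
8.675
8.675 [ 0.3967 -0.1431  0.2631] 0.00046972338328779524 [-0.0521 -0.302   1.3963]
[[-0.9996 -0.0282 -0.    ]
 [-0.0282  0.9996  0.    ]
 [ 0.      0.     -1.    ]]
cm tool delta [-20.3338  -0.1614  14.3113]
```

View pics/c2.png

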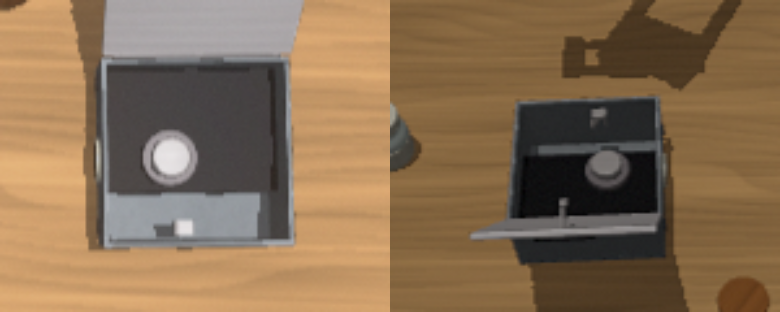

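The lid is wide open, leaning back past upright. The top view shows the steel button at about (333,230), and the two cameras' silhouettes agree on (0.603, -0.115). I'm moving over it.

step_arm(
  deltas=[
    {"offset":[-4.14,0.44,0],"roll":0},
    {"offset":[-4.14,0.44,0],"roll":0},
    {"offset":[-4.14,0.44,0],"roll":0},
    {"offset":[-4.14,0.44,0],"roll":0},
    {"offset":[-4.14,0.44,0],"roll":0},
    {"offset":[0,0,4.5],"roll":0},
    {"offset":[0,0,4.5],"roll":0},
    {"offset":[0,0,4.5],"roll":0},
    {"offset":[0,0,3.5],"roll":0},
    {"offset":[0,0,0],"roll":0},
    {"offset":[0,0,0],"roll":0},
    {"offset":[0,0,0],"roll":0},
  ],
)

```text
t: 10.18
tool_pos: [0.6047, -0.1158, 0.0958]
orientation: [-0.044, 3.137, -0.002]
force: [0.3, -0.3, 1.1]
opening: 0.0006
```

```bash
python3 st.py "[.603,-.1155,.0645]"; sed -i s/c2.png/c3.png/ b.py; python3 b.py
```

```text
10.175 [ 0.6047 -0.1158  0.0958] 0.0005541269879137718 [ 0.3272 -0.3121  1.1154]
[[-0.9996 -0.0282  0.0039]
 [-0.0282  0.9996 -0.0011]
 [-0.0038 -0.0012 -1.    ]]
cm tool delta [0.1812 0.0349 3.1323]
top 342 230
scene pt 0.53 [237.3, 206.4] [ 0.6135 -0.1137  0.072 ]
scene sil 0.61 85 [ 0.6078 -0.1158] ((0.6085749268531799, -0.1164259985089302), (0.029134303331375122, 0.03290723264217377), 2.5755484104156494)
scene 229 201
10.475
```

View pics/c3.png

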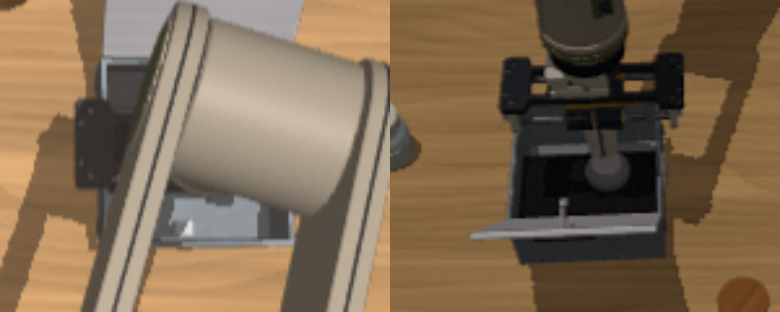

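The fingertips hover over the button at about (237,205) in the scene view, clear of the walls and lid. Pressing gently.

step_arm(
  deltas=[
    {"offset":[0.1,0,1],"roll":0},
    {"offset":[0,0,0.8],"roll":0},
    {"offset":[0,0,0.2],"roll":0},
    {"offset":[0,0,0.2],"roll":0},
    {"offset":[0,0,0.2],"roll":0},
    {"offset":[0,0,0.15],"roll":0},
    {"offset":[0,0,0.15],"roll":0},
    {"offset":[0,0,0.1],"roll":0},
    {"offset":[0,0,0],"roll":0},
    {"offset":[0,0,0],"roll":0},
  ],
)

```text
t: 11.72
tool_pos: [0.6021, -0.1153, 0.0653]
orientation: [-0.044, 3.141, -0.0]
force: [-2.0, -0.4, 3.5]
opening: 0.0007
```

step_arm(
  deltas=[
    {"offset":[0,0,0.1],"roll":0},
    {"offset":[0,0,0],"roll":0},
    {"offset":[0,0,0],"roll":0},
  ],
)

```text
t: 12.1
tool_pos: [0.6021, -0.1153, 0.0643]
orientation: [-0.044, 3.141, -0.0]
force: [-2.5, 0.2, 5.1]
opening: 0.0003
```

step_arm(
  deltas=[
    {"offset":[0,0,0.05],"roll":0},
    {"offset":[0,0,0],"roll":0},
    {"offset":[0,0,0],"roll":0},
  ],
)

```text
t: 12.48
tool_pos: [0.6021, -0.1153, 0.0642]
orientation: [-0.044, 3.141, -0.0]
force: [-5.6, 1.5, 8.5]
opening: 0.0004
```

The TCP stopped advancing and the force rose to 8.5 N, so the button is on its firm stop. Retreating.

step_arm(
  deltas=[
    {"offset":[0,0,-2],"roll":0},
    {"offset":[0,0,-4],"roll":0},
    {"offset":[0,0,-5],"roll":0},
    {"offset":[0,0,-5],"roll":0},
    {"offset":[4,0,-3],"roll":0},
    {"offset":[5,0,0],"roll":0},
    {"offset":[5,0,0],"roll":0},
    {"offset":[5,0,0],"roll":0},
    {"offset":[0,0,0],"roll":0},
    {"offset":[0,0,0],"roll":0},
    {"offset":[0,0,0],"roll":0},
    {"offset":[0,0,0],"roll":0},
  ],
)

```text
t: 13.98
tool_pos: [0.4127, -0.1206, 0.2535]
orientation: [0.045, -3.141, -0.001]
force: [-0.7, 0.2, -0.1]
opening: 0.0004
```

```bash
python3 - <<'E'
from h import *
np.set_printoptions(precision=4,suppress=True)
im=[]
for n in("top","scene"):
    p=cams.read_camera(n)
    for th,z in(("jar",0),("spool",0),("screwdriver",0),("reset_button_top",.072)):
        for d in cams.pinpoint(p,th)[:1]: print(n,th,d["score"],at_z(p,d["xy"],z))
    im.append(p["pixels"][100:300,80:480,::-1])
cv2.imwrite("pics/c4.png",np.hstack(im));s=robot.read_state();print(s["t"],s["tool_pos"],s["force"])
E
```

```text
top spool 0.57 [0.7794 0.0344 0.    ]
top screwdriver 0.7 [0.4876 0.381  0.    ]
top reset_button_top 0.71 [ 0.5986 -0.1172  0.072 ]
scene jar 0.62 [ 0.5153 -0.3962  0.    ]
scene spool 0.85 [0.7753 0.0322 0.    ]
scene screwdriver 0.63 [0.4859 0.3883 0.    ]
scene reset_button_top 0.66 [ 0.612  -0.1183  0.072 ]
14.475 [ 0.4121 -0.1207  0.2537] [-0.4088 -0.0522  0.4519]
```

View pics/c4.png

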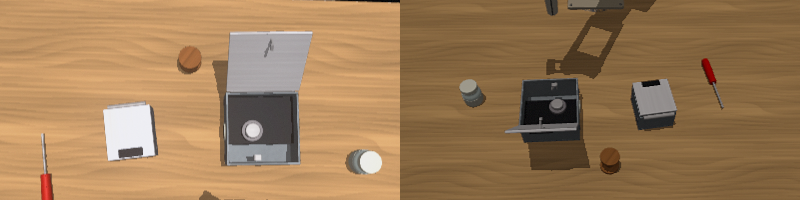

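The larger lid stands open and the button is up. The small box is shut, the bystanders are where they were, and the arm is clear. Handing in.

```bash
python3 -c "
from plant import robot
print(robot.close_job())"
```

```text
the job is handed in; nothing more can be done
None
```

The job is done and handed in at about 14.5 s; the hand-in reports no verdict.

- **Lid:** I pressed the larger box's lid at its pad with closed fingertips, about 6.8 mm down at about 3 N. I then pulled up and back, and the spring threw the lid wide open.
- **Button:** I pushed the reset button down about 7.8 mm, until the fingertips stopped advancing at its firm stop. The wrist reading there was 8.5 N vertical, about 10 N in all. Then I let it come back up.
- **Last checks:** The final pictures show the larger lid open, the button out, the smaller box shut and the arm clear. Wrist force was near zero.
- **Bystanders:** The spool, screwdriver and jar were found within about 13 mm of their first positions. That is within the networks' own scatter, and the pictures show no disturbance. The network missed the jar in the last top view, but it is plainly visible there in its place.
- **Disagreements:** The network's button points differed by up to about 13 mm between views, and one was a false hit on the screwdriver. I aimed by the button silhouettes instead, which agreed within about 2 mm between the two cameras.

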